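# Slip the strut rail through the flanged mouth of a pull box and hold it over its studs

## Task

Get the strut rail into the steel pull box ready for fixing: pick it up from the bench and, as it is longer than the mouth, tip one end down through the mouth and under the flange, then bring the other end in after it. Finish while still holding the rail in the gripper inside the box, level, open side up, lined up over the two studs with both ends under the flange, and touching neither the studs, the floor, the walls nor the flange of the box. Do not shove the box along the bench or disturb the loose fitting, coupling and screwdriver lying near it.

Things in the scene. Friction and masses are not known exactly. Their poses are not given: they have to be found in the camera images.
- box: Dark grey sheet-steel pull box, loose on the bench on its back, mouth up, about 3.2 kg. Outside 306 (its x) x 202 (its y) x 100 mm high; 3 mm sheet, inside 300 x 196 mm, inner floor 3 mm above the origin. Origin: centre of its underside; x along its length, z up. Starts on either side of the bench, its length along world y give or take 17 degrees.
- mouth (a point): Centre of the box's open mouth, at the flange's top face, 100 mm above the box's underside; axes as the box's. The mouth is 236 (x) x 140 (y) mm, bordered by a flat return flange 3 mm thick (97 to 100 mm above the underside) that runs inward from the inner walls, 32 mm at the two ends and 28 mm along the sides.
- stud_a (a point): Tip of the brass stud on the box's floor at box x = +90 mm, y = 0; 6 mm thick, tip 15 mm above the box's underside (12 mm above its inner floor).
- stud_b (a point): Tip of the other, like stud, at box x = -90 mm, y = 0.
- rail: Galvanised strut channel, 256 (its x) x 41 (its y) x 21 mm high, 0.25 to 0.45 kg, balanced at its middle, ends alike, lying on its closed web, open side up. Origin: centre of the web's underside; x along it, z up. Smooth outer sides to pinch across the 41 mm. Web slots 22 x 9 mm at x = +-90 mm. Starts on the side away from the box, along world y give or take 35 degrees.
- coupling: Loose grey plastic conduit coupling, a tube 48 mm across and 50 mm high standing on end; origin at the centre of its underside. A bystander: leave alone.
- fitting: Loose grey plastic conduit body with an oval cover, about 128 x 36 x 37 mm, lying on the bench; origin at the centre of its underside. A bystander: leave alone.
- screwdriver: Loose screwdriver with orange handle lying on the bench; a bystander: leave alone.

How it is judged:
At the end, for the whole second after the job is handed in: Gripper holds the rail at rest inside the box, not touching the box: centre within 9 mm of the box's centre along and across, within 5 degrees of its length and of level, open side up, underside 17 to 74 mm over the box's underside; box moved under 15 mm and flat (x of rail in the frame of box between -0.009 and 0.009 m and y of rail in the frame of box between -0.009 and 0.009 m and z of rail in the frame of box between 0.017 and 0.074 m and angle between the x axis of rail and the x axis of box, either way round below 0.09 rad and angle between rail's own z axis and vertical below 0.09 rad and contact force between rail and box below 0.2 N and contact force between the fingers and rail above 2 N and linear speed of rail below 0.02 m/s and angle between box's own z axis and vertical below 0.03 rad and distance of box from where it was at the start of the episode below 0.015 m); the arm keeps its last pose, push and grip.
It fails at once if the box is shoved more than 25 mm (distance of box from where it was at the start of the episode above 0.025 m).
It fails at once if the coupling is disturbed (distance of coupling from where it was at the start of the episode above 0.02 m).
It fails at once if the conduit fitting is disturbed (distance of fitting from where it was at the start of the episode above 0.02 m).
It fails at once if the screwdriver is disturbed (distance of screwdriver from where it was at the start of the episode above 0.025 m).
It also fails if it takes over 48 s, if anything falls off the work surface, if the arm or the gripper's body presses on something with over 40 N, if the wrist force passes 120 N, or if a joint passes its speed limit or range.

## Robot

A 6-joint arm with a two-finger parallel gripper is mounted at the origin on the work surface. World frame = base frame: x ahead of the robot, y to its left, z up, the work surface at z = 0. Lengths are in m, angles in rad, forces in N, time in s.
With the tool pointing down it reaches from about 0.3 to 0.875 m from the base axis. Payload 4.2 kg.
Tool frame: the origin (TCP) lies where the fingers leave the gripper's body, on its centre line; the fingertips stand 73 mm ahead of it and the grasp point (between the pads) lies 54 mm ahead of it; z points along the fingers, y is the direction in which the jaws open and shut (so a half turn about z gives the same grasp; the last joint's range is limited). The gripper opens to 85 mm and grips with 20 to 120 N. Pads are 22 mm wide; open, the fingers measure 114 mm over their backs; the gripper's body (76 mm by 85 mm) begins 54 mm behind the grasp point. The pads swing forward as they close: fully open they stand 13 mm farther back than shut.
Start: joints at [1.103, 0.32, 1.565, -0, 1.257, -0.02], TCP at [0.249, 0.518, 0.304] pointing down, gripper open.
Joint ranges: [-3.11, 3.11], [-0.84, 2.01], [0.21, 2.61], [-1.34, 4.49], [0.05, 2.63], [-2.56, 2.56]. Speed limits (rad/s): [2.57, 2.57, 3.14, 3.14, 3.14, 3.14].

## Interface

Orientations are given as [roll, pitch, yaw] about the fixed x, y, z axes, in that order (R = Rz(yaw) Ry(pitch) Rx(roll)).
In Python, from workcell import ctrl, effector, optics, ticket, sensors gives the robot as it stands. Calls block until the motion is done:
- ctrl.move_ptp(position, orientation): joint-space move of the TCP to a pose.
- ctrl.line_to(position, rot=None, v=0.15, until_force=None): straight line of the TCP; rot=None keeps the orientation; v is the mean speed in m/s. With until_force (N) it stops when the force on the tool has changed by that much, and returns True; else False.
- ctrl.movej(angles): joint-space move.
- effector.ungrasp() and effector.grab(): open the fingers fully, or close them until they stop; the grip force is fixed at half the most.
- ctrl.sleep(seconds).
- ctrl.ik(position, orientation): joint angles nearest the present ones, or None.
- optics.grab_frame(name): name is "side" or "top"; returns a dict with "img" (400x640x3 uint8, red, green, blue), "fx", "fy", "cx", "cy" (pixels), "R" (3x3) and "t" (3): a world point X has camera coordinates R X + t. Camera axes: x right, y down, z forward; pixel columns grow to the right and rows downward; lengths in m; the calibration is good to about 2 mm. A picture is of the moment at which its call begins. There is no depth.
A pose or a line that the arm cannot do raises ctrl.IKError and nothing moves.
- ticket.sign_off(): hands the job in, once; it reports no verdict.
Readings, each from a call of its own:
- sensors.current_time_s(): time.
- sensors.current_joint_positions(): joint angles.
- sensors.current_dq(): joint speeds.
- sensors.current_joint_torque(): joint torques, N m.
- sensors.current_eef_pos(): TCP position.
- sensors.current_eef_rot(): TCP orientation.
- sensors.current_force(): force on the tool from outside, world axes, zero at the start.
- sensors.current_torque(): the same for the moment, N m.
- sensors.current_width(): finger opening in m.
Only numpy, scipy, OpenCV 4.12 (cv2) and the standard library are available. Lean on these libraries where they do the work, as an engineer would, in place of code of your own. Each camera call takes 0.05 s, during which the arm holds its last target.

## Working session

There is one attempt and no reset: what is moved stays moved. The work goes in short steps, each a Python script; the robot and the scene stay as the last script left them, time stands still between calls to the robot, and variables do not carry over. Pictures are saved under pics/ and viewed, and the job is handed in when it is done.

```bash
ls; mkdir -p pics; python3 - <<'E'
from workcell import ctrl, effector, optics, ticket, sensors
import cv2,pickle
for n in("side","top"):
    f=optics.grab_frame(n); pickle.dump(f,open(f"{n}0.pkl","wb"))
    cv2.imwrite(f"pics/{n}0.png",f["img"][:,:,::-1])
    print(n,f["fx"],f["fy"],f["cx"],f["cy"],f["R"],f["t"])
print(sensors.current_time_s(),sensors.current_eef_rot(),sensors.current_force())
E
```

```text
pics
side 485.6276707402106 485.6276707402106 316.1349587959364 197.32212924375787 [[-0.97489551 -0.22183921  0.01913415]
 [-0.16389447  0.65676348 -0.73607087]
 [ 0.15072277 -0.72072817 -0.67663399]] [0.57027836 0.17136597 0.90101595]
top 406.3158260241287 406.3158260241287 313.3819770962175 193.89970362919018 [[-0.02522433 -0.99965952  0.00667644]
 [-0.98495623  0.02371013 -0.17116965]
 [ 0.17095307 -0.01089364 -0.98521895]] [0.01423612 0.60351024 0.80997187]
0.1 [-3.14004693e+00 -4.58146054e-05  2.69372349e+00] [-0.24698845  0.57546768 -0.18023404]
```

View pics/top0.png

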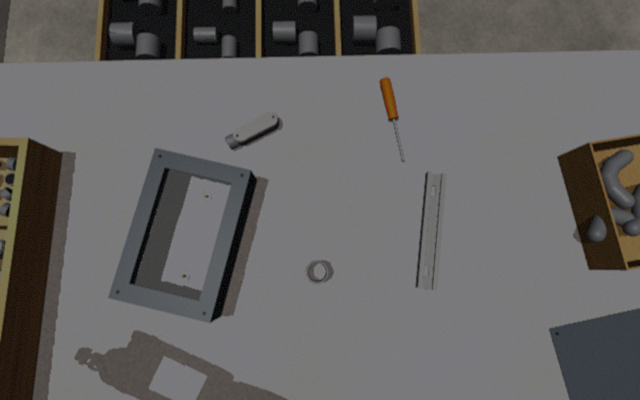

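View pics/side0.png

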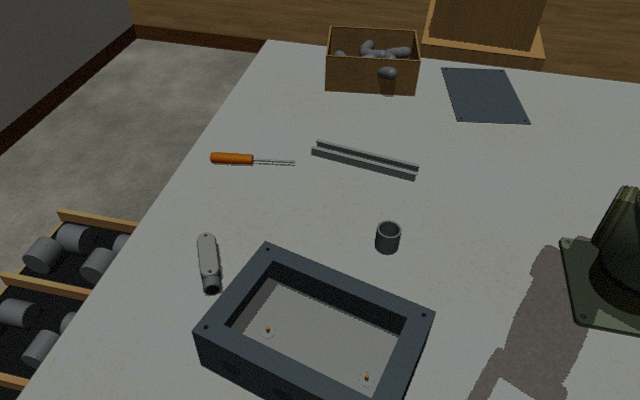

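The top image's columns run along −y and its rows along −x. So the rail and box lie roughly along world x in the pictures, not along y as the text says. I'll measure them from enlarged crops.

```bash
python3 - <<'E'
import cv2,pickle,numpy as np
t=pickle.load(open("top0.pkl","rb"))["img"][:,:,::-1];s=pickle.load(open("side0.pkl","rb"))["img"][:,:,::-1]
def crop(im,u,v,w,h,k,n):
    c=cv2.resize(im[v:v+h,u:u+w],None,fx=k,fy=k,interpolation=cv2.INTER_CUBIC)
    c=np.clip(c.astype(float)*1.5,0,255).astype(np.uint8)
    for i in range(0,w,10): cv2.line(c,(i*k,0),(i*k,6 if (u+i)%50 else 14),(0,0,255),1)
    for i in range(0,h,10): cv2.line(c,(0,i*k),(6 if (v+i)%50 else 14,i*k),(0,0,255),1)
    cv2.imwrite("pics/"+n,c)
crop(t,100,140,170,190,3,"tbox.png")
crop(t,400,160,60,140,4,"trail.png")
crop(s,300,130,130,60,6,"srail.png")
crop(s,190,230,250,170,3,"sbox.png")
E
```

```text
(no output)
```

View pics/tbox.png

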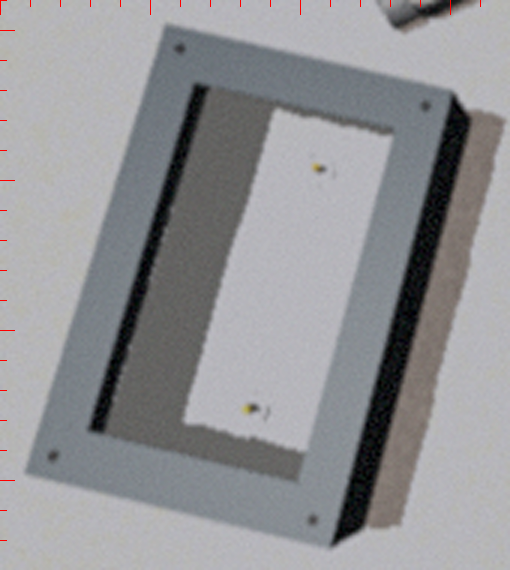

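View pics/trail.png

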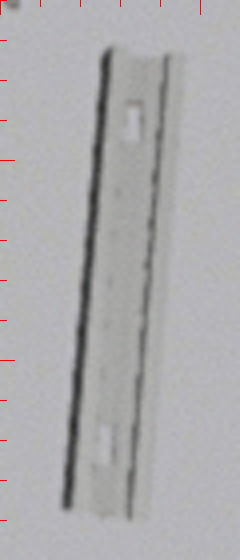

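View pics/srail.png

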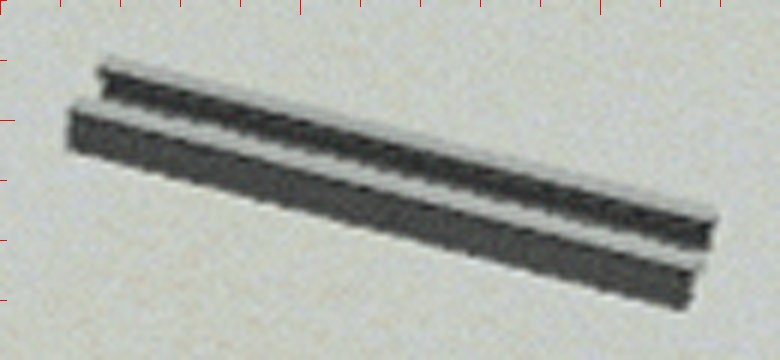

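View pics/sbox.png

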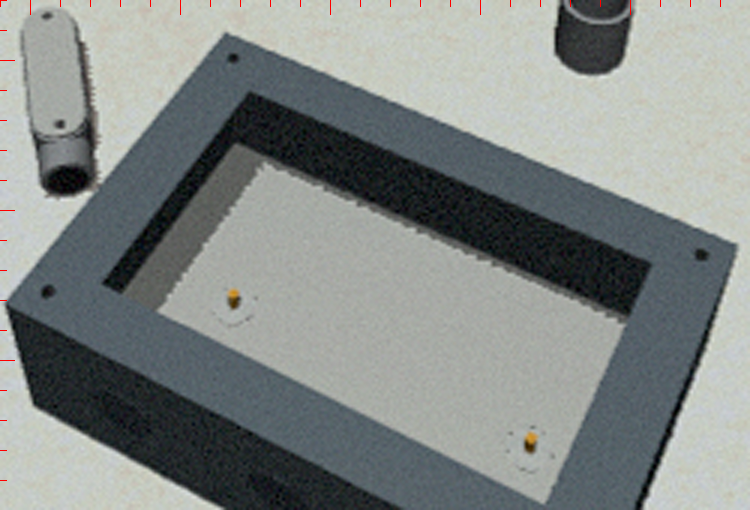

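```bash
cat > h.py <<'E'
import numpy as np,pickle
from scipy.optimize import least_squares
T=pickle.load(open("top0.pkl","rb"));S=pickle.load(open("side0.pkl","rb"))
def proj(f,X):
    c=f["R"]@np.asarray(X)+f["t"]; return np.array([f["fx"]*c[0]/c[2]+f["cx"],f["fy"]*c[1]/c[2]+f["cy"]])
def cp(u,v,k,p): return np.array([(p[0]+.5)/k-.5+u,(p[1]+.5)/k-.5+v])
def back(f,p,z):
    d=f["R"].T@np.array([(p[0]-f["cx"])/f["fx"],(p[1]-f["cy"])/f["fy"],1]);C=-f["R"].T@f["t"]
    return C+d*(z-C[2])/d[2]
def w(q,P):
    c,s=np.cos(q[2]),np.sin(q[2]);return [q[0]+c*P[0]-s*P[1],q[1]+s*P[0]+c*P[1],P[2]]
def fit(obs,q0):
    fun=lambda q:np.concatenate([proj(f,w(q,P))-p for f,p,P in obs])
    r=least_squares(fun,q0,loss='soft_l1');return r.x,fun(r.x).reshape(-1,2)
E
python3 - <<'E'
from h import *
tb=lambda x,y:cp(100,140,3,(x,y)); sb=lambda x,y:cp(190,230,3,(x,y))
for n,f in(("T",T),("S",S)): print(n,-f["R"].T@f["t"])
L,W=.153,.101;l,m=.118,.07
# box x ~ world +x (image up), y ~ world +y (image left)
top=[((165,24),(L,W,.1)),((452,92),(L,-W,.1)),((331,547),(-L,-W,.1)),((26,473),(-L,W,.1)),
((195,84),(l,m,.1)),((395,132),(l,-m,.1)),((300,481),(-l,-m,.1)),((90,431),(-l,m,.1)),((316,167),(.09,0,.015)),((249,408),(-.09,0,.015))]
# side: +x left, +y toward the camera
side=[((226,33),(L,-W,.1)),((737,244),(-L,-W,.1)),((7,306),(L,W,.1)),((250,92),(l,-m,.1)),((652,264),(-l,-m,.1)),((102,284),(l,m,.1)),((547,503),(-l,m,.1)),((233,292),(.09,0,.015)),((531,435),(-.09,0,.015))]
oT=[(T,tb(*p),P) for p,P in top];oS=[(S,sb(*p),P) for p,P in side]
for o in(oT,oS,oT+oS):
    q,r=fit(o,[.4,.3,0]);print(q);print(r.round(1).tolist())
tr=lambda x,y:cp(400,160,4,(x,y)); sr=lambda x,y:cp(300,130,6,(x,y))
L,W,h=.128,.0205,.021
rT=[((101,50),(L,W,0)),((63,508),(-L,W,0)),((133,121),(.09,0,.002)),((105,444),(-.09,0,.002)),]
rS=[((75,100),(L,W,h)),((703,262),(-L,W,h)),((69,151),(L,W,0)),((687,310),(-L,W,0)),((105,57),(L,-W,h)),((717,216),(-L,-W,h))]
oT=[(T,tr(*p),P) for p,P in rT];oS=[(S,sr(*p),P) for p,P in rS]
for o in(oT,oS,oT+oS):
    q,r=fit(o,[.5,-.2,0]);print(q);print(r.round(1).tolist())
for n,p,z in(("coupl",(320,271),.05),("fit1",(277,122),.02),("fit2",(230,143),.02),("sd",(403,160),0),("sd2",(386,80),.02)): print(n,back(T,p,z))
E
```

```text
T [0.45632309 0.00874551 0.90120722]
S [0.44824412 0.66335076 0.72488372]
[ 0.5258432   0.26079692 -0.25311522]
[[0.2, -0.3], [0.6, -1.0], [0.3, 0.8], [-0.2, 0.7], [-0.1, -0.6], [0.3, -1.2], [-0.1, 0.4], [-0.4, 0.2], [0.0, -0.1], [-0.5, 0.5]]
[ 0.52667457  0.26246676 -0.25211633]
[[-0.4, -0.4], [0.7, -0.2], [-0.7, -0.6], [-0.3, -0.5], [0.4, -0.7], [-0.1, 0.1], [-0.1, 0.3], [0.2, 0.6], [0.4, 0.6]]
[ 0.52643235  0.26169916 -0.25217901]
[[-0.3, -0.5], [0.1, -1.3], [-0.1, 0.4], [-0.6, 0.4], [-0.6, -0.9], [-0.2, -1.5], [-0.5, 0.1], [-0.8, -0.1], [-0.4, -0.4], [-0.9, 0.2], [-0.2, -0.7], [0.8, -0.5], [-0.4, -1.1], [-0.0, -0.8], [0.6, -1.1], [0.3, -0.3], [0.1, -0.2], [0.5, 0.2], [0.6, 0.1]]
[ 0.52641214 -0.25668369 -0.15549249]
[[0.0, 0.4], [-0.3, 0.1], [-0.1, -0.1], [0.3, -0.3]]
[ 0.52586567 -0.25671767 -0.15349301]
[[-0.7, 1.4], [-1.0, 1.0], [0.1, -0.2], [0.2, -0.0], [0.5, -0.6], [0.6, -1.8]]
[ 0.52614581 -0.25669543 -0.15506798]
[[0.0, 0.5], [-0.2, 0.2], [-0.1, 0.0], [0.4, -0.2], [-0.8, 1.3], [-1.2, 1.0], [0.1, -0.2], [0.1, 0.0], [0.4, -0.7], [0.5, -1.7]]
coupl [ 0.44263995 -0.01022353  0.05      ]
fit1 [0.77679927 0.07737844 0.02      ]
fit2 [0.72979025 0.1833907  0.02      ]
sd [ 0.68645875 -0.20818333  0.        ]
sd2 [ 0.87294825 -0.17596286  0.02      ]
```

Both views agree to about 2 mm: box at (0.526, 0.262), yaw −0.252, and rail at (0.526, −0.257), yaw −0.155. Next I'll plan the tip-in as a 2D path that maximises clearance, and check IK for each option.

```bash
cat > plan.py <<'E'
import numpy as np
from scipy.optimize import differential_evolution
# box frame xz in mm. obstacles rects
rects=np.array([(118,153,97,100),(-153,-118,97,100),(150,153,0,100),(-153,-150,0,100),(-153,153,-3,3),(87,93,0,15),(-93,-87,0,15)],float)
def per(x0,x1,z0,z1,n=3.):
    xs=np.linspace(x0,x1,int((x1-x0)/n)+2);zs=np.linspace(z0,z1,int((z1-z0)/n)+2)
    return np.vstack([np.c_[xs,0*xs+z0],np.c_[xs,0*xs+z1],np.c_[0*zs+x0,zs],np.c_[0*zs+x1,zs]])
G=75. # TCP above the rail underside
pts=np.vstack([per(-128,128,0,21),per(-13,13,0,75),per(-43,43,75,175,5)])-[0,G]
def clear(tx,tz,th):  # TCP x,z; th>0: +x end down
    c,s=np.cos(th),np.sin(th)
    P=np.stack([tx[:,None]+c[:,None]*pts[:,0]+s[:,None]*pts[:,1],tz[:,None]-s[:,None]*pts[:,0]+c[:,None]*pts[:,1]],-1)
    d=[]
    for a,b,e,f in rects:
        dx=np.maximum(a-P[...,0],P[...,0]-b);dz=np.maximum(e-P[...,1],P[...,1]-f)
        d.append(np.hypot(np.maximum(dx,0),np.maximum(dz,0))+np.minimum(np.maximum(dx,dz),0))
    return np.min(d,axis=(0,2))
def path(W,n=25):
    W=np.array(W);t=np.linspace(0,1,n)[:,None]
    return np.vstack([W[i]+(W[i+1]-W[i])*t for i in range(len(W)-1)])
def way(p):
    z1,x1,x2,z2,th,x3,z3,th3,x4,z4,zf=p
    return [(x1,z1,th),(x2,z2,th),(x3,z3,th3),(x4,z4,0),(0,zf,0)]
def cost(p):
    P=path(way(p));c=clear(P[:,0],P[:,1],P[:,2])
    return -c.min()-.02*c.mean()+ .005*np.rad2deg(p[4])
if __name__=="__main__":
    B=[(250,290),(-80,60),(-80,60),(120,220),(.2,.8),(-60,60),(100,200),(0,.6),(0,40),(110,140),(110,125)]
    r=differential_evolution(cost,B,maxiter=400,popsize=12,seed=1,polish=False)
    for w in way(r.x): print(np.round([w[0],w[1],np.rad2deg(w[2])],1))
    P=path(way(r.x));c=clear(P[:,0],P[:,1],P[:,2]);print(c.min(),c[::5].round(0))
    np.save("way.npy",np.array(way(r.x)))
E
time python3 plan.py
```

```text
[-54.1 269.6  13.9]
[-53.5 216.5  13.9]
[ 39.9 128.4  21.1]
[ 10.2 110.2   0. ]
[  0.  123.9   0. ]
9.007387182224193 [93. 86. 79. 73. 62. 54. 42. 27. 22. 14.  9.  9.  9.  9. 10. 12. 14. 16.
 18. 20.]
real	0m57.115s
user	0m42.436s
sys	0m15.196s
```

```bash
cat >> h.py <<'E'
from scipy.spatial.transform import Rotation as Ro
BOX=np.array([.5264,.2617,-.2522]);RAIL=np.array([.5261,-.2567,-.155])
def rot(yaw,th=0,flip=0):
    return (Ro.from_euler('z',yaw)*Ro.from_euler('y',th)*Ro.from_euler('z',np.pi*flip)*Ro.from_euler('x',np.pi)).as_euler('xyz')
def boxpose(x,z,th,flip,y=0.,yaw=0.,mir=1):
    p=w(BOX,[mir*x/1000,y/1000,0]);return [p[0],p[1],z/1000],rot(BOX[2]+yaw,mir*th,flip).tolist()
E
python3 - <<'E'
from h import *
from workcell import ctrl,sensors
W=np.load("way.npy")
for flip in(0,1):
    print("pick",flip,ctrl.ik([RAIL[0],RAIL[1],.077],rot(RAIL[2],0,flip).tolist()))
    for mir in(1,-1):
        for a in W: q=ctrl.ik(*boxpose(*a,flip,mir=mir)); print(flip,mir,None if q is None else np.round(q,2))
E
```

```text
pick 0 [-4.73591550e-01  5.61348357e-01  1.81640129e+00 -4.44089210e-16
  7.63843008e-01  1.25220478e+00]
0 1 [0.44 0.37 1.59 0.16 1.37 2.21]
0 1 [0.44 0.42 1.66 0.16 1.25 2.19]
0 1 [0.32 0.65 1.51 0.21 1.3  2.06]
0 1 [ 0.43  0.53  1.76 -0.    0.85  2.25]
0 1 [ 0.44  0.5   1.77 -0.    0.87  2.26]
0 -1 [ 0.45  0.36  1.61 -0.19  0.99  2.36]
0 -1 [ 0.45  0.41  1.68 -0.2   0.87  2.39]
0 -1 None
0 -1 [ 0.45  0.51  1.8  -0.    0.83  2.28]
0 -1 [ 0.44  0.5   1.77 -0.    0.87  2.26]
pick 1 [-0.47359155  0.56134836  1.81640129  0.          0.76384301 -1.88938788]
1 1 [ 0.44  0.37  1.59  0.16  1.37 -0.93]
1 1 [ 0.44  0.42  1.66  0.16  1.25 -0.95]
1 1 [ 0.32  0.65  1.51  0.21  1.3  -1.08]
1 1 [ 0.43  0.53  1.76  0.    0.85 -0.89]
1 1 [ 0.44  0.5   1.77  0.    0.87 -0.88]
1 -1 [ 0.45  0.36  1.61 -0.19  0.99 -0.78]
1 -1 [ 0.45  0.41  1.68 -0.2   0.87 -0.75]
1 -1 [ 0.61  0.41  1.99 -0.54  0.56 -0.27]
1 -1 [ 0.45  0.51  1.8   0.    0.83 -0.87]
1 -1 [ 0.44  0.5   1.77  0.    0.87 -0.88]
```

```bash
python3 - <<'E'
from h import *
from workcell import ctrl,sensors,effector,optics
import cv2
r=rot(RAIL[2],0,1).tolist()
effector.ungrasp()
ctrl.move_ptp([RAIL[0],RAIL[1],.2],r)
print(ctrl.line_to([RAIL[0],RAIL[1],.076],v=.1,until_force=8), sensors.current_eef_pos(),sensors.current_time_s())
effector.grab();print(sensors.current_width(),sensors.current_force())
ctrl.line_to([RAIL[0],RAIL[1],.25],v=.12)
print(sensors.current_width(),sensors.current_force(),sensors.current_torque(),sensors.current_time_s())
for n in("side","top"):
    f=optics.grab_frame(n); pickle.dump(f,open(f"{n}1.pkl","wb"));cv2.imwrite(f"pics/{n}1.png",np.clip(f["img"][:,:,::-1]*1.4,0,255).astype('u1'))
print(sensors.current_eef_pos(),sensors.current_eef_rot())
E
```

```text
False [ 0.52647349 -0.25689214  0.07664798] 4.625
0.0393387652997686 [0.17614257 0.5576566  3.67786695]
0.039888686713395474 [-0.47210474 -0.33778947 -3.1386299 ] [0.02721313 0.02809362 0.0593685 ] 6.7083
[ 0.52586821 -0.25658443  0.24921642] [ 3.14111223e+00 -1.48945941e-03  2.98658568e+00]
```

View pics/side1.png

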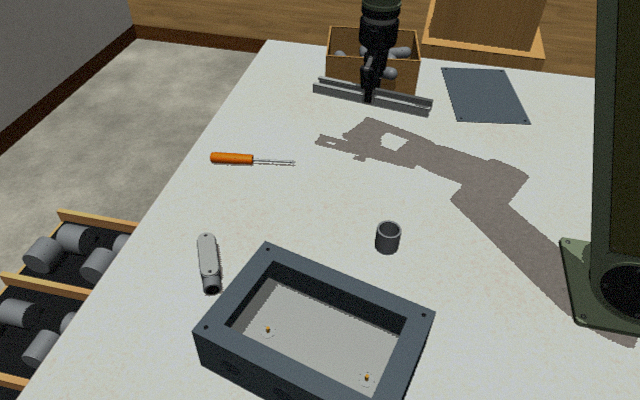

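View pics/top1.png

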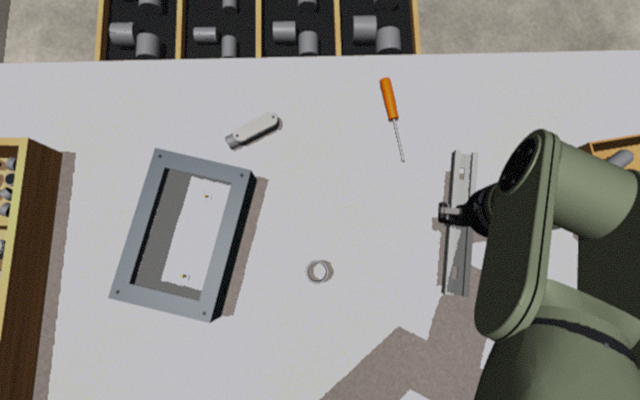

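The rail is held level, reading about 3.1 N, and nothing else has moved. I'll carry it over the box level and measure it in the grip.

```bash
python3 - <<'E'
from h import *
from workcell import ctrl,sensors,effector,optics
import cv2
ctrl.move_ptp(*boxpose(-54,270,0,1))
ctrl.sleep(.2)
print(sensors.current_eef_pos(),sensors.current_eef_rot(),sensors.current_time_s(), boxpose(-54,270,0,1),sensors.current_width())
for n,(u,v,ww,hh) in(("side",(190,190,270,200)),("top",(80,100,200,200))):
    f=optics.grab_frame(n); pickle.dump(f,open(f"{n}2.pkl","wb"));im=np.clip(f["img"][:,:,::-1]*1.6,0,255).astype('u1')
    cv2.imwrite(f"pics/{n}2.png",im)
E
```

```text
[0.47450264 0.27457032 0.26995009] [-3.14149448e+00  3.89879895e-05  2.88827463e+00] 8.9417 ([np.float64(0.4741082474116996), np.float64(0.2751748881718543), 0.27], [3.141592653589793, 0.0, 2.889392653589793]) 0.03987906113544735
```

View pics/side2.png

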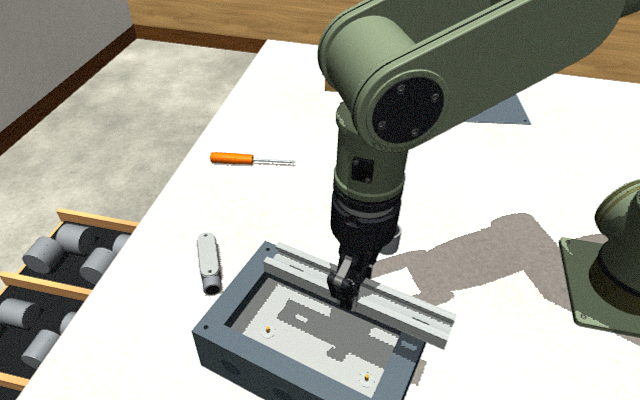

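View pics/top2.png

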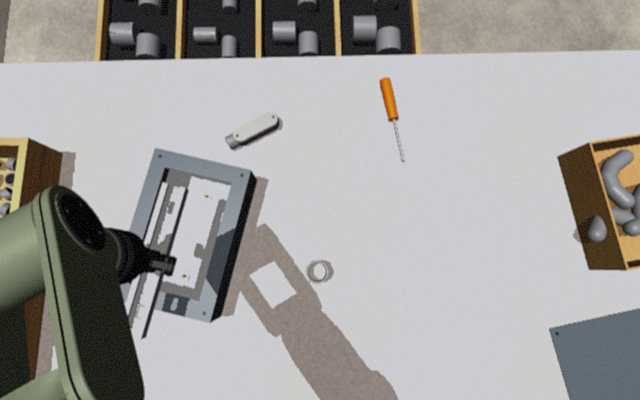

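```bash
python3 - <<'E'
import cv2,pickle,numpy as np
def crop(im,u,v,w,h,k,n):
    c=cv2.resize(im[v:v+h,u:u+w],None,fx=k,fy=k,interpolation=cv2.INTER_CUBIC)
    c=np.clip(c.astype(float)*1.5,0,255).astype(np.uint8)
    for i in range(0,w,10): cv2.line(c,(i*k,0),(i*k,6),(0,0,255),1)
    for i in range(0,h,10): cv2.line(c,(0,i*k),(6,i*k),(0,0,255),1)
    cv2.imwrite("pics/"+n,c)
s=pickle.load(open("side2.pkl","rb"))["img"][:,:,::-1];t=pickle.load(open("top2.pkl","rb"))["img"][:,:,::-1]
crop(s,260,235,200,115,4,"s2c.png");crop(t,115,170,90,180,3,"t2c.png")
E
```

```text
(no output)
```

View pics/s2c.png

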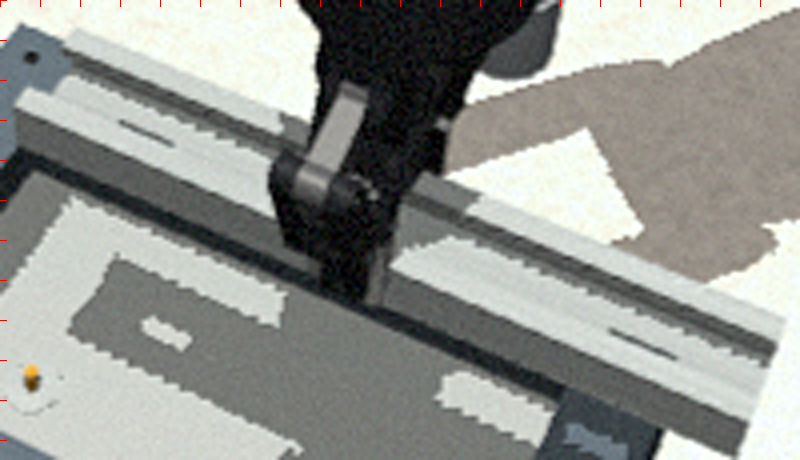

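View pics/t2c.png

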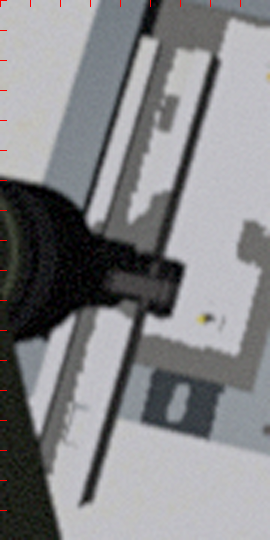

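```bash
python3 - <<'E'
from h import *
L,W,h=.128,.0205,.021
s=lambda p:cp(260,235,4,p); t=lambda p:cp(115,170,3,p)
O=[(S,s((17,93)),(L,W,h)),(S,s((17,146)),(L,W,0)),(S,s((751,419)),(-L,W,h)),(S,s((738,457)),(-L,W,0)),(S,s((72,30)),(L,-W,h)),(S,s((785,321)),(-L,-W,h)),
(T,t((211,50)),(L,-W,h)),(T,t((80,504)),(-L,-W,h)),(T,t((218,60)),(L,-W,0)),(T,t((92,500)),(-L,-W,0))]
def f(q,O):
    R=Ro.from_euler('xyz',[q[5],q[4],q[3]])
    return np.concatenate([proj(c,R.apply(P)+q[:3])-p for c,p,P in O])
tcp=np.array([.4745,.27457,.26995])
for o in(O[:6],O):
    r=least_squares(f,[.4745,.2746,.195,-.252,0,0],args=(o,),loss='soft_l1')
    q=r.x;d=q[:3]-tcp;c,sn=np.cos(BOX[2]),np.sin(BOX[2])
    print(q.round(4),"offset in box axes",(c*d[0]+sn*d[1]).round(4),(-sn*d[0]+c*d[1]).round(4),d[2].round(4));print(f(q,o).reshape(-1,2).round(1).tolist())
E
```

```text
[ 0.4748  0.2726  0.19   -0.2392 -0.022   0.1013] offset in box axes 0.0008 -0.0018 -0.08
[[-0.2, 1.8], [-0.5, -0.7], [0.5, -0.5], [-0.5, 0.4], [1.0, -0.2], [-0.1, 0.0]]
[ 0.475   0.2752  0.1934 -0.2517 -0.0032  0.1001] offset in box axes 0.0004 0.0007 -0.0765
[[-0.8, 1.8], [-0.8, -0.6], [0.4, -0.5], [-0.4, 0.7], [0.9, -0.2], [0.4, -0.1], [0.2, 0.6], [0.0, 0.8], [0.3, -0.8], [-0.0, -0.5]]
```

```bash
python3 - <<'E'
from h import *
L,W,h=.128,.0205,.021
sr=lambda p:cp(300,130,6,p);tr=lambda p:cp(400,160,4,p)
O=[(S,sr(p),P) for p,P in [((75,100),(L,W,h)),((703,262),(-L,W,h)),((69,151),(L,W,0)),((687,310),(-L,W,0)),((105,57),(L,-W,h)),((717,216),(-L,-W,h))]]
O+=[(T,tr(p),P) for p,P in [((101,50),(L,W,0)),((63,508),(-L,W,0)),((133,121),(.09,0,.002)),((105,444),(-.09,0,.002))]]
def f(q,O):
    R=Ro.from_euler('xyz',[q[5],q[4],q[3]])
    return np.concatenate([proj(c,R.apply(P)+q[:3])-p for c,p,P in O])
q=least_squares(f,[.526,-.257,0,-.155,0,0],args=(O,),loss='soft_l1').x;print(q.round(4));print(f(q,O).reshape(-1,2).round(1).tolist())
E
```

```text
[ 0.5264 -0.2566 -0.0025 -0.1496 -0.0107  0.1619]
[[-0.3, 0.1], [-0.8, 0.2], [-0.1, -0.8], [0.1, -0.0], [0.7, 0.4], [0.3, -0.2], [0.0, 0.2], [0.1, 0.2], [-0.4, 0.0], [0.2, -0.3]]
```

On the bench, where the roll is known to be zero, the same fit gives 0.16 rad. So the 0.1 rad roll here comes from reading the lip edges and isn't a real tilt. The length is level, and the in-grip offsets are under 1 mm with the underside 76.5 mm below the TCP. I'll do the first part of the tip-in with a force stop.

```bash
python3 - <<'E'
from h import *
from workcell import ctrl,sensors,effector,optics
import cv2
W=np.load("way.npy")
W[:,1]+=1.5
P=[boxpose(*a,1,y=-.5) for a in W]
ctrl.line_to(P[0][0],P[0][1],v=.06)
ctrl.sleep(.2)
print(sensors.current_eef_pos()-P[0][0],sensors.current_force())
print(ctrl.line_to(P[1][0],P[1][1],v=.06,until_force=6))
print(ctrl.line_to(P[2][0],P[2][1],v=.04,until_force=6))
ctrl.sleep(.2)
print(sensors.current_eef_pos()-P[2][0],sensors.current_force(),sensors.current_torque(),sensors.current_time_s(),sensors.current_width())
for n in("side","top"):
    f=optics.grab_frame(n); pickle.dump(f,open(f"{n}3.pkl","wb"));im=np.clip(f["img"][:,:,::-1]*1.6,0,255).astype('u1')
    if n=="side": im=cv2.resize(im[190:400,180:460],None,fx=2.8,fy=2.8,interpolation=cv2.INTER_CUBIC)
    cv2.imwrite(f"pics/{n}3.png",im)
E
```

```text
[-0.00068251  0.00018106  0.00031086] [-0.69909204  0.45930707 -3.14918783]
False
False
[-2.45203180e-05  1.96412649e-05  5.04379830e-05] [ 0.44015249  0.4177664  -3.48569411] [-0.06324195 -0.29803743 -0.07312491] 14.225 0.03940921101710138
```

View pics/side3.png

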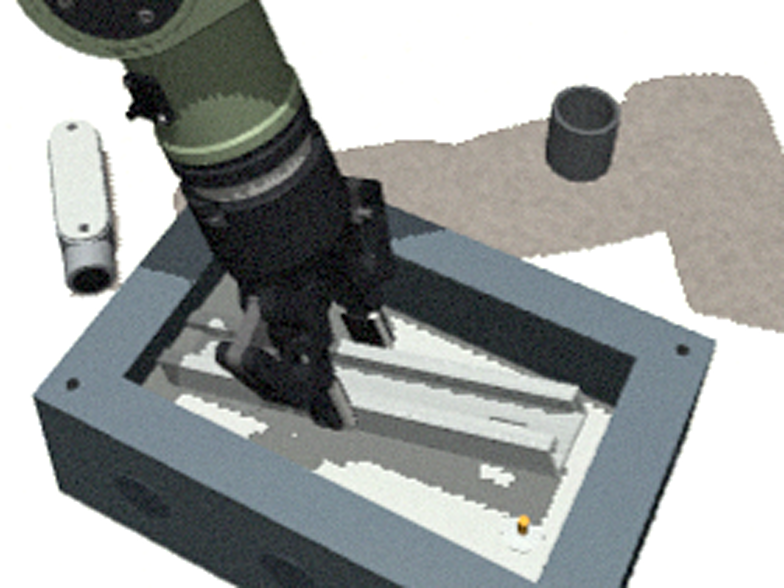

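View pics/top3.png

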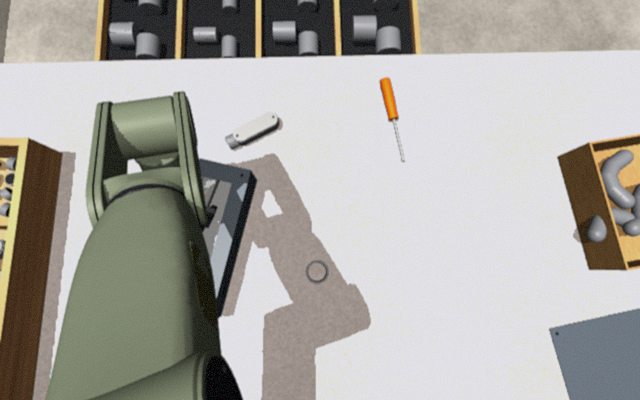

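```bash
cat > ov.py <<'E'
import sys,cv2
from h import *
from workcell import sensors
def overlay(n,out,crop=(180,190,280,210),k=2.8,off=(0.0004,.0007,-.0765)):
    tcp=sensors.current_eef_pos();R=Ro.from_euler('xyz',sensors.current_eef_rot())*(Ro.from_euler('z',np.pi)*Ro.from_euler('x',np.pi)).inv()
    f=pickle.load(open(n,"rb"));u,v,a,b=crop
    im=np.clip(f["img"][v:v+b,u:u+a,::-1]*1.6,0,255).astype('u1');im=cv2.resize(im,None,fx=k,fy=k,interpolation=cv2.INTER_CUBIC)
    pr=lambda X:tuple(int(round(c)) for c in ((proj(f,X)-[u,v]+.5)*k-.5))
    L,W,h=.128,.0205,.021
    g=lambda x,y,z:pr(R.apply(np.array([x,y,z])+off)+tcp)
    for z in(0,h):
        c=[g(L,W,z),g(L,-W,z),g(-L,-W,z),g(-L,W,z)]
        for i in range(4): cv2.line(im,c[i],c[(i+1)%4],(0,0,255) if z else (0,255,0),1)
    c,s=np.cos(BOX[2]),np.sin(BOX[2])
    for z in(.1,.015):
      for x,y in((.118,.07),(.118,-.07),(-.118,.07),(-.118,-.07),(.09,0),(-.09,0)):
        if (z==.1)==(y!=0): cv2.circle(im,pr(w(BOX,[x,y,z])),3,(255,0,255),1)
    cv2.imwrite("pics/"+out,im)
    print((R.as_euler('zyx')).round(4))
if __name__=="__main__": overlay(sys.argv[1],sys.argv[2])
E
python3 ov.py side3.pkl ov3.png
```

```text
[-0.2695  0.3569  0.0962]
```

View pics/ov3.png

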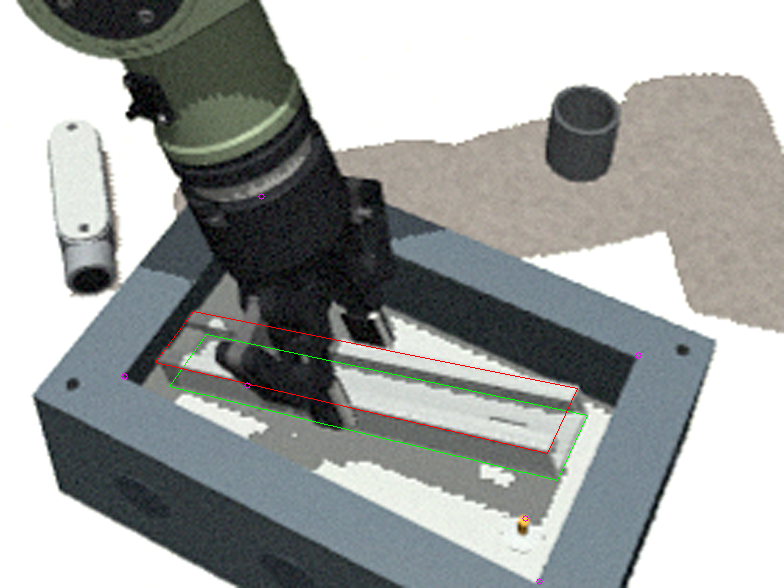

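```bash
python3 - <<'E'
from h import *
from workcell import ctrl,sensors
W=np.load("way.npy")
p,e=boxpose(*W[2],1)
q=sensors.current_joint_positions()
print(e,sensors.current_eef_rot()); print(q,ctrl.ik(p,e)); print(sensors.current_joint_torque(),sensors.current_force(),sensors.current_torque(),sensors.current_eef_pos())
print((Ro.from_euler('xyz',e).inv()*Ro.from_euler('xyz',sensors.current_eef_rot())).as_rotvec())
E
```

```text
[3.141592653589793, -0.3691276117914235, 2.889392653589793] [ 3.14157405 -0.36907079  2.88944061]
[ 0.32196091  0.64823346  1.51268122  0.20476224  1.30018998 -1.08345769] [ 0.32252631  0.650212    1.51320424  0.20511768  1.29769606 -1.08347147]
[ 3.11997312e-03 -5.54852271e+01 -1.95302081e+01  8.56290646e-01
  1.67775057e+00  1.07975584e-04] [-0.08401163 -0.83851022 -3.86952422] [-0.08856496 -0.4152679   0.01146931] [0.56485506 0.25128879 0.12991745]
[-1.30196988e-06 -5.68246855e-05 -4.47306254e-05]
```

The arm is exactly where commanded; the odd roll came from the Euler convention in my print. The overlay matches the rail, and the low end is under the far flange. Now I'll level it and centre it.

```bash
python3 - <<'E'
from h import *
from workcell import ctrl,sensors,effector,optics
import cv2
W=np.load("way.npy")
W[:,1]+=1.5
P=[boxpose(*a,1,y=-.5) for a in W]
print(ctrl.line_to(P[3][0],P[3][1],v=.02,until_force=6),sensors.current_force())
print(ctrl.line_to(P[4][0],P[4][1],v=.03,until_force=6))
ctrl.sleep(.5)
print(sensors.current_eef_pos()-P[4][0],sensors.current_force(),sensors.current_torque(),sensors.current_time_s(),sensors.current_width())
for n in("side","top"):
    f=optics.grab_frame(n); pickle.dump(f,open(f"{n}4.pkl","wb"))
from ov import overlay
overlay("side4.pkl","ov4.png"); overlay("top4.pkl","ovt4.png",(80,130,190,200),3)
E
```

```text
False [ 0.29985133  0.56368152 -3.0015429 ]
False
[ 6.86264146e-06 -8.70896277e-06 -6.74664790e-05] [-0.26509811 -0.28634349 -3.00597894] [-0.01550014  0.05970604  0.01921772] 17.4333 0.039594100016033903
[-0.2522 -0.     -0.    ]
[-0.2522 -0.     -0.    ]
```

View pics/ov4.png

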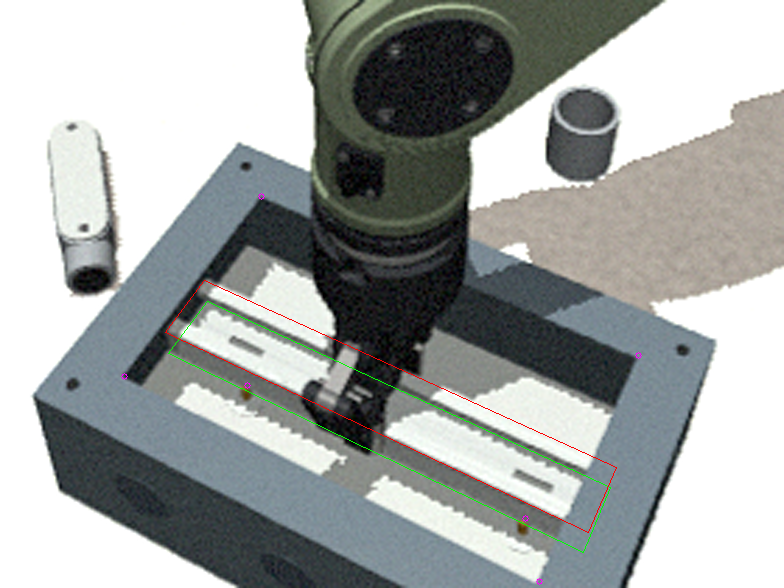

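View pics/ovt4.png

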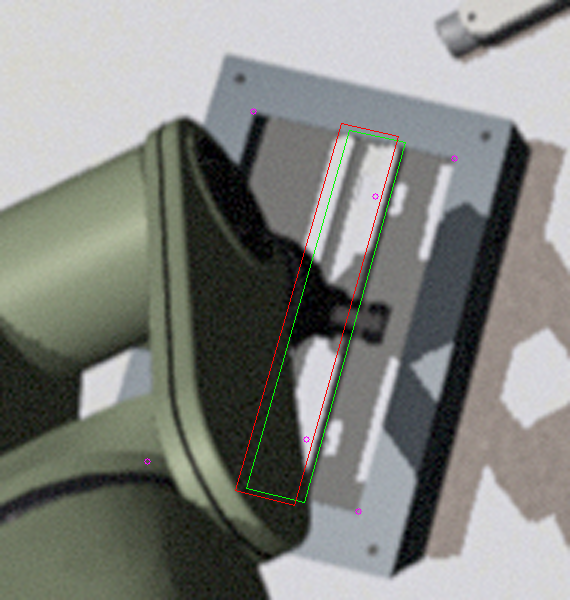

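```bash
python3 - <<'E'
from h import *
from workcell import sensors
tcp=sensors.current_eef_pos()
for p,x in(((247,345),.09),((535,480),-.09)):
    X=back(S,cp(180,190,2.8,p),tcp[2]-.0765+.002); d=X[:2]-BOX[:2];c,s=np.cos(BOX[2]),np.sin(BOX[2])
    print(x,(c*d[0]+s*d[1])*1e3,(-s*d[0]+c*d[1])*1e3)
print(sensors.current_dq(),sensors.current_force())
E
```

```text
0.09 90.40387689935162 -4.148331549927605
-0.09 -90.40529589570237 -3.917050108276046
[-4.57525695e-05  5.49699720e-04 -1.59175734e-03  6.77379594e-04
  1.20604154e-03 -9.95450282e-04] [-0.00458444  0.9779538  -3.30574257]
```

```bash
python3 - <<'E'
from workcell import ticket,sensors
ticket.sign_off();print(sensors.current_time_s(),sensors.current_width(),sensors.current_force())
E
```

```text
the job is handed in; nothing more can be done
the job is handed in; nothing more can be done
```

The rail is in the box, still held level and open side up over the studs, and I handed the job in at about 17.5 s of the 48 s allowed. No verdict came back. I gripped it at its middle, carried it over the box, tipped its far end under the far flange at about 21 degrees, then levelled and centred it.

**Last checks before hand-in:**
- **Arm and grip:** The TCP was within 0.1 mm of its commanded pose. The finger opening stayed at 39.6 mm and the tool force (about 3 N) was about the rail's weight, with no sign of contact.
- **Rail position:** Both ends are under the flange. The underside is about 49 mm above the box's underside. The slots read at x = ±90.4 mm, so it is centred along the box.
- **Box and loose items:** The box mouth and studs matched their starting positions in both views. The fitting and coupling showed no movement; the screwdriver was last in view undisturbed just before the final levelling.

**Checks that disagreed:**
- **Across the box:** The slots put the rail about 4 mm off centre, while the rail-in-grip fit puts it within 1 mm. The near lip partly hides the slots, and either value is inside the 9 mm limit.
- **Roll:** The camera fit showed about 0.1 rad of roll in the grip. The same fit gave 0.16 rad for the rail flat on the bench, so I took it as a measuring bias; the arm itself reads level.
- **Task text:** It says the box and rail lie along world y, but the images show both along world x, so I worked from the images.

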